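# Fasten the hasp, then hold the sample case's lid at the gauge mark

### The job

On the blue sample case, first swing the steel hasp of the small compartment over and right down until it lies flat in its catch, and leave it fastened. Then lift the big lid until it is in line with the gauge pointer beside the case, and hold it there with the fingers, still, so that the card inside it can be photographed: finish while holding it, do not let go. Do not shift the pointer or the other things on the desk.

Things in the scene. Friction and masses are not known exactly. Their poses are not given: they have to be found in the camera images.
- case: Blue sample case, immovable, 200 (x) x 340 (y) x 80 mm high. Origin: centre of its underside; x to the back (lid hinge), y to the hasp end, z up. Big compartment y -170 to 50 mm under the hinged lid; small one y 50 to 170 mm under a fixed top, upper face at z 85 mm. On that a steel catch stud, diameter 7, at x -40, y 115 mm, reaches z 106 mm. Lid, pointer and hasp are mounted on it.
- lid: Big lid, a blue panel 200 x 216 x 6 mm, 0.25 to 0.5 kg. Origin: on its hinge axis (along case y, at case x 100, y -60, z 85 mm). Its x axis lies in the panel, from the front edge to the hinge; z is the panel's normal. Starts shut (level); its front edge lifts, at most 1.4 rad. Nothing holds it up: let go, it falls shut.
- lid_bar (a point): Middle of the lid's pull bar: a U of round bar 12 mm thick lying in the panel's plane and standing out from its front edge. The straight part is 110 mm long, parallel to the hinge, 245 mm from the hinge axis, with a 39 mm gap to the panel, so fingers pass down on both sides of it. Lid shut: 85 mm above the desk, 45 mm before the case's front. Same axes as the lid.
- pointer (a joint): Angle of the gauge pointer, rad, about the lid's hinge axis: 0 level, growing upwards as the lid opens; set at 0.5 to 0.95. It is the angle to which the lid must be lifted. Held by a stiff friction hinge; must not be moved.
- pointer_tip (a point): Tip of the gauge pointer: a flat steel arm 12 x 8 mm thick with a diamond-shaped end, 26 mm outside the case's -y end wall, turning about the lid's hinge axis; the tip is 210 mm from that axis. Beside it a dark wire quadrant with ticks. Its x axis runs along the arm to the hinge. At the mark, the lid's side edge is in line with the arm.
- hasp (a joint): Angle of the hasp, rad: 0 closed, lying flat with the catch stud through its slot (its stop); grows as it opens: 1.57 upright, 2.4 leaning outwards at most; starts at 1.8 to 2.3. Stiff hinge (0.035 N m): it stays where it is left, so it must be swung all the way down.
- hasp_tip (a point): Middle of the hasp's free end. The hasp is a steel plate 40 mm wide, 65 mm long from its hinge axis, 4 mm thick; the slot lies 42 to 58 mm from the hinge axis, plain plate from there to the hinge. Closed, its top face is 94 mm above the desk.
- hasp_hinge (a point): Middle of the hasp's hinge axis, 92 mm above the desk, over the case's +y end wall (case x -40, y 165 mm); the axis runs along case x. Closed, the hasp reaches from here towards the case's -y over the small compartment; open, it leans out towards +y.
- mouse: Bystander, leave it alone: grey computer mouse, 105 x 60 x 33 mm, in front of the case (robot's side). Origin: centre of its underside.
- stapler: Bystander, leave it alone: black stapler, 130 x 35 x 53 mm, in front of the case. Origin: centre of its underside.
- jar: Bystander, leave it alone: small glass jar, diameter 48, height 70 mm, standing beside the case on its hasp side, towards the back. Origin: centre of its underside.
- carton: Bystander, leave it alone: yellow carton, 50 x 45 x 30 mm, lying on the small compartment's shut top, behind the hasp. Origin: centre of its underside.
- flask: Bystander, leave it alone: white drinking flask, diameter 70, height 215 mm, back right of the case. Origin: centre of its underside.
- pen_cup: Bystander, leave it alone: dark round cup of pens, diameter 76, height 100 mm (pens to 155 mm), right of the case. Origin: centre of its underside.
- tissue_box: Bystander, leave it alone: tissue box, 120 x 210 x 75 mm, near right. Origin: centre of its underside.

How it is judged:
By the outcome, as a careful person would: the job done as asked, in the order asked, and still so for the second after the job is handed in, while the arm keeps its last pose, push and grip.
It also fails if it takes over 53 s, if anything falls off the work surface, if the arm or the gripper's body presses on something with over 40 N, if the wrist force passes 120 N, or if a joint passes its speed limit or range.

### The arm

A 6-joint arm with a two-finger parallel gripper is mounted at the origin on the work surface. World frame = base frame: x ahead of the robot, y to its left, z up, the work surface at z = 0. Lengths are in m, angles in rad, forces in N, time in s.
With the tool pointing down it reaches from about 0.3 to 0.825 m from the base axis. Payload 5.4 kg.
Tool frame: the origin (TCP) lies midway between the tips of the shut fingers; the grasp point (between the pads) lies 19 mm behind it (arm.pinch_z is the distance from the TCP to the grasp point, in m); y points along the fingers, z is the direction in which the jaws open and shut, and the axes are right-handed (so a half turn about y gives the same grasp; the last joint's range is limited). The gripper opens to 92 mm and grips with 3 to 60 N. Pads are 20 mm wide; open, the fingers measure 128 mm over their backs; the gripper's body (75 mm by 189 mm) begins 69 mm behind the grasp point.
Start: joints at [1.018, 0.158, 1.597, -0, 1.386, -0.21], TCP at [0.193, 0.542, 0.215] pointing down, gripper open.
Joint ranges: [-2.91, 2.91], [-0.94, 2.29], [0.18, 2.7], [-1.29, 4.43], [0.17, 2.64], [-3, 3]. Speed limits (rad/s): [2.57, 2.57, 3.14, 3.14, 3.14, 3.14].

### API

Orientations are given as a 3x3 rotation matrix whose columns are the frame's x, y, z axes.
In Python, from rig import arm gives the robot as it stands.
- The arm moves only by the tool arm_command, never from a script. Its argument "moves" is a list that holds one entry, the list of rows, each a list of 5 numbers: the shift along the tool's x, y, z in mm, then the turn about the tool's y in rad, then the finger opening in mm, from 0 to 91.9. A call has 1 to 20 rows; each row shifts and turns the commanded pose from where the row before left it, along the tool's axes as they then stand; what a row does not reach is not made up. A row lasts 1/10 s, in which the tool goes at most 50 mm and 8.59 degrees, less where a joint would pass 70% of its speed; a pose out of reach is approached as far as the arm can. A call with a gripper value outside its range is refused whole. The fingers move at their own pace and stop on an object; "force" is the grip in N (left out, the last holds). Time passes only in rows, so rows that do not move let the fingers close. It gives the time, the measured TCP pose, the force and the opening at its end, in the units of the state.
- arm.sense(): the state, without advancing time (a new reading comes with each control period).
- arm.capture(name): name is "scene" or "top" or "wrist"; returns a dict with "color" (480x640x3 uint8, red, green, blue), "camera_matrix" (3x3 intrinsics, pixels), "distortion" ([k1, k2, p1, p2, k3] as OpenCV has them; the pictures are not rectified), "view" (4x4, takes a point from world to camera coordinates). Camera axes: x right, y down, z forward; pixel columns grow to the right and rows downward; lengths in m; the calibration is good to about 2 mm. A picture is of the moment at which its call begins. There is no depth.
- arm.job_done(): hands the job in, once; it reports no verdict.
Trained networks look in the newest picture that a camera, given by its name, has taken for a name from the list of things; names that differ only in an ending like _2 or _b are one class to them, and where a whole thing is asked for, a point or a joint stands for the part that bears it (a point fixed in the world has none). Each returns a list of dicts, best first, with "confidence" (0 to 1); they miss things now and then, are a little off and sometimes report something else, mostly with a low value. They report only what shows in the picture. A call takes as long as a camera call.
- arm.recognise(label, camera): "location" ([x, y, z] in m, in world coordinates, good to about 4 mm: the middle of the surface that is visible of it).
The state is a dict: "t": time; "q": joint angles; "qd": joint speeds; "effort": joint torques, N m; "position": TCP position; "tcp_rot": TCP orientation; "force": force on the tool from outside, world axes, zero at the start; "ft_torque": the same for the moment, N m; "width": finger opening in m.
Only numpy, scipy, OpenCV 4.12 (cv2) and the standard library are available. Lean on these libraries where they do the work, as an engineer would, in place of code of your own. Each camera call takes 0.05 s, during which the arm holds its last target.

## Working session

There is one attempt and no reset: what is moved stays moved. The work goes in short steps, Python scripts to look and compute and a tool call to move; the robot and the scene stay as the last step left them, time stands still between calls to the robot, and variables do not carry over. Pictures are saved under pics/ and viewed, and the job is handed in when it is done.

Besides the shell and the picture viewer there is one more tool, called in YAML: its name, and indented under it one key for each argument. arm_command: Moves the arm, as the interface text tells. Its arguments: {"type":"object","properties":{"moves":{"type":"array"},"force":{"type":"number"}},"required":["moves"]}

```bash
ls; mkdir -p pics
python3 - <<'E'
from rig import arm
import cv2,numpy as np
np.set_printoptions(precision=4,suppress=True)
s=arm.sense()
print(s['t'],s['position'],s['tcp_rot'],s['width'],s['force'])
for c in ['scene','top']:
    d=arm.capture(c); cv2.imwrite(f'pics/{c}0.png',d['color'][:,:,::-1])
    print(c,d['camera_matrix'],d['distortion'],d['view'])
    for l in ['case','lid','lid_bar','pointer_tip','pointer','hasp','hasp_tip','hasp_hinge','jar','carton','mouse','stapler']:
        for r in arm.recognise(l,c)[:2]: print(l,np.round(r['location'],4),round(r['confidence'],2))
print(arm.sense()['t'])
E
```

```text
pics
0.0 [0.193  0.541  0.2136] [[ 0.9418 -0.0009  0.3361]
 [-0.3361 -0.0016  0.9418]
 [-0.0003 -1.     -0.0018]] 0.09200387899120155 [-0.1416  0.3707 -0.5415]
scene [[479.9056   0.     308.8853]
 [  0.     479.9056 241.0091]
 [  0.       0.       1.    ]] [-0.0647  0.      0.      0.      0.    ] [[ 0.8412  0.5405 -0.0137 -0.4168]
 [ 0.4102 -0.6545 -0.6351 -0.253 ]
 [-0.3523  0.5286 -0.7723  1.6212]
 [ 0.      0.      0.      1.    ]]
case [ 0.621  -0.0504  0.0838] 0.87
lid [ 0.6095 -0.0682  0.0894] 0.7
lid_bar [0.6171 0.1694 0.1165] 0.71
lid_bar [ 0.6064 -0.0699  0.0884] 0.68
pointer_tip [ 0.6049 -0.2143  0.1445] 0.83
pointer [ 0.6026 -0.2088  0.147 ] 0.87
hasp [0.6226 0.1686 0.1195] 0.73
hasp_hinge [0.6176 0.1716 0.1177] 0.57
jar [0.7542 0.1931 0.0439] 0.88
jar [ 0.6093 -0.0703  0.0892] 0.65
carton [0.695  0.0623 0.1122] 0.53
mouse [0.4744 0.1338 0.0312] 0.55
mouse [ 0.3516 -0.5151  0.0748] 0.26
stapler [ 0.3296 -0.1828  0.0456] 0.85
top [[470.9556   0.     313.2614]
 [  0.     470.9556 241.1198]
 [  0.       0.       1.    ]] [-0.1245  0.      0.      0.      0.    ] [[ 0.028  -0.9993 -0.0232 -0.1111]
 [-0.9805 -0.0229 -0.1953  0.5626]
 [ 0.1947  0.0282 -0.9805  0.9886]
 [ 0.      0.      0.      1.    ]]
case [ 0.602  -0.026   0.0881] 0.76
case [0.485  0.1382 0.035 ] 0.47
lid [ 0.6065 -0.0272  0.0894] 0.64
lid [ 0.5957 -0.0687  0.0879] 0.56
lid_bar [ 0.5912 -0.0695  0.0839] 0.62
lid_bar [ 0.5359 -0.4865  0.0657] 0.31
pointer_tip [ 0.585  -0.2013  0.1655] 0.58
pointer [ 0.5831 -0.2048  0.1642] 0.66
hasp [0.6142 0.1691 0.1197] 0.93
hasp_tip [0.6144 0.1717 0.1209] 0.8
hasp_hinge [0.6147 0.169  0.119 ] 0.76
hasp_hinge [ 0.5842 -0.2077  0.1655] 0.41
jar [0.7414 0.2025 0.0681] 0.79
carton [0.6902 0.0648 0.1164] 0.82
carton [ 0.5834 -0.2044  0.1653] 0.41
stapler [ 0.3242 -0.1773  0.0508] 0.62
1.3
```

View pics/scene0.png

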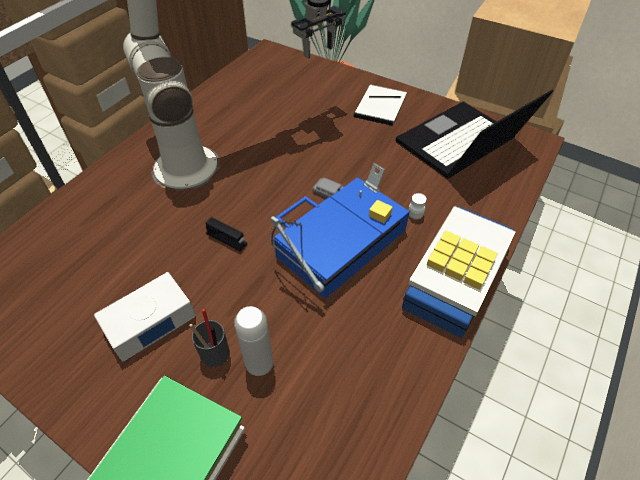

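View pics/top0.png

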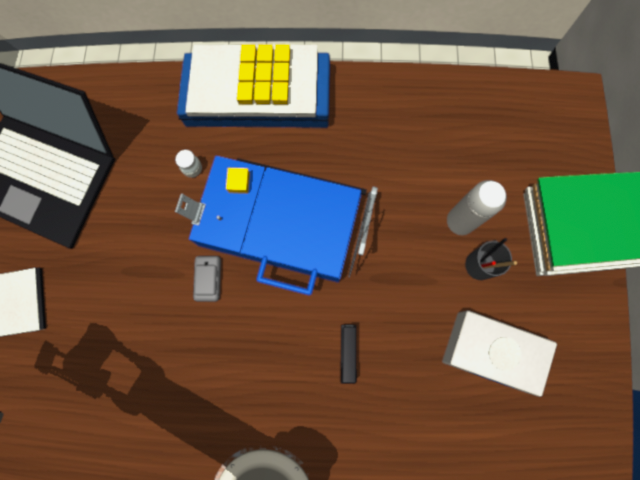

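The case sits mid-picture with yaw of about -0.25 rad. The hasp is at its left end in the top view (190,208), and the bar is at (288,278). I'll zoom in to pick corners.

Run:
```python
import cv2
a=cv2.imread('pics/top0.png')[145:305,165:395]; cv2.imwrite('pics/top0z.png',cv2.resize(a,None,fx=3.4,fy=3.4,interpolation=cv2.INTER_CUBIC))
a=cv2.imread('pics/scene0.png')[150:310,260:440]; cv2.imwrite('pics/scene0z.png',cv2.resize(a,None,fx=3.7,fy=3.7,interpolation=cv2.INTER_CUBIC))
```

```text
(no output)
```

View pics/top0z.png

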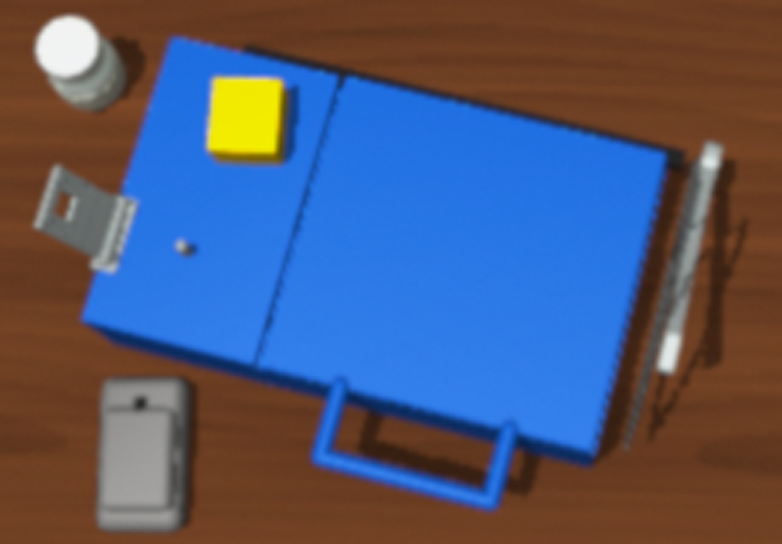

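View pics/scene0z.png

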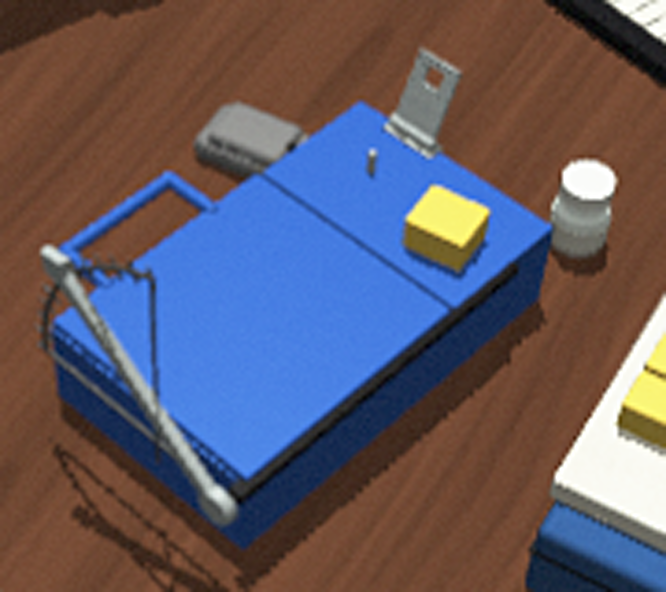

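```bash
cat > h.py <<'E'
import numpy as np,cv2
def proj(d,P):
    V=d['view'];r,_=cv2.Rodrigues(V[:3,:3]);
    return cv2.projectPoints(np.array(P,float).reshape(-1,1,3),r,V[:3,3],d['camera_matrix'],d['distortion'])[0].reshape(-1,2)
def cw(p,c):
    c0,s0=np.cos(c[2]),np.sin(c[2]);p=np.atleast_2d(p)
    return np.c_[c[0]+c0*p[:,0]-s0*p[:,1],c[1]+s0*p[:,0]+c0*p[:,1],p[:,2]]
E
cat > fit.py <<'E'
from rig import arm
import numpy as np
from scipy.optimize import least_squares
from h import *
np.set_printoptions(precision=4,suppress=True)
T=arm.capture('top');S=arm.capture('scene')
def P(c):
    a,h=c[3],c[4]
    return dict(bl=(.1,.17,.085),fl=(-.1,.17,.085),seam=(-.1,.05,.085),lfr=(-.1,-.168,.088),lbr=(.1,-.168,.088),stud=(-.04,.115,.106),
     barl=(-.145,-.005,.085),barr=(-.145,-.115,.085),tip=(.1-.21*np.cos(a),-.196,.085+.21*np.sin(a)),ph=(.1,-.196,.085),
     ht=(-.04,.165-.065*np.cos(h),.092+.065*np.sin(h)),hh=(-.04,.165,.092))
ot=dict(bl=(172,37),fl=(83,320),seam=(258,365),lfr=(590,460),stud=(181,244),barl=(322,455),barr=(490,497),tip=(667,370),ht=(48,197))
os_=dict(bl=(552,230),fl=(360,102),seam=(262,177),lfr=(57,322),stud=(373,151),tip=(46,250),ph=(216,502),ht=(442,59))
def res(c,v=False):
    p=P(c);r=[]
    for o,d,f,off in((ot,T,3.4,(165,145)),(os_,S,3.7,(260,150))):
        e=(proj(d,cw([p[k] for k in o],c))-(np.array(list(o.values()))/f+off))
        if v:
            for k,x in zip(o,e): print(k,x)
        r.append(e.ravel())
    return np.concatenate(r)
f=least_squares(res,[.6,-.03,-.25,.7,2.],loss='soft_l1')
res(f.x,1);print(f.x)
p=P(f.x)
for k in('hh','ht','stud','tip'):print(k,cw(p[k],f.x))
print('bar',cw((-.145,-.06,.085),f.x))
np.save('fit.npy',f.x)
E
python3 fit.py
```

```text
bl [-0.369  -0.9681]
fl [-1.0135 -0.3422]
seam [-0.3501  0.0011]
lfr [ 0.4809 -2.7452]
stud [-0.3173 -0.2397]
barl [-0.4323  0.115 ]
barr [0.1988 0.8513]
tip [-0.3952 -0.415 ]
ht [-0.3495 -0.4869]
bl [ 0.2156 -0.4691]
fl [-0.1932 -0.1849]
seam [-1.3292 -0.4997]
lfr [-1.9638  0.0902]
stud [-0.5881  0.5624]
tip [-1.1781 -0.0141]
ph [-0.2192  1.7517]
ht [-0.6335  1.0724]
[ 0.617  -0.013  -0.2282  0.6853  1.9784]
hh [[0.6153 0.1567 0.092 ]]
ht [[0.6211 0.1818 0.1517]]
stud [[0.604 0.108 0.106]]
tip [[ 0.5117 -0.1898  0.2179]]
bar [[ 0.4621 -0.0387  0.085 ]]
```

arm_command:
  moves:
    - [[0,0,0,0.1457,0],[0,0,0,0.1457,0],[0,0,0,0.1457,0],[0,0,0,0.1457,0],[0,0,0,0.1457,0],[0,0,0,0.1457,0],[0,0,0,0.1457,0],[0,0,0,0.1457,0],[0,0,0,0.1457,0],[0,0,0,0.1457,0]]
  force: 20

```text
t: 2.4
position: [0.1933, 0.5415, 0.2146]
tcp_rot: [[-0.233, -0.0, 0.973], [-0.973, -0.0, -0.233], [0.0, -1.0, -0.0]]
force: [0.1, 1.0, -0.0]
width: 0.0144
```

Run:
```python
from rig import arm
import numpy as np,cv2
from h import *
np.set_printoptions(precision=4,suppress=True)
s=arm.sense();print(s['t'],s['position'],s['tcp_rot'],s['q'],s['width'],s['force'])
c=np.load('fit.npy');g=cw((-.04,.225,.128),c)[0];print(g,s['tcp_rot'].T@(g-s['position'])*1000)
yaw=np.arctan2(s['tcp_rot'][1,2],s['tcp_rot'][0,2]);print(yaw-c[2])
d=arm.capture('scene');cv2.imwrite('pics/s1.png',cv2.resize(d['color'][0:200,200:450,::-1],None,fx=3,fy=3))
```

```text
2.4 [0.1933 0.5415 0.2146] [[-0.2328 -0.      0.9725]
 [-0.9725 -0.     -0.2328]
 [ 0.     -1.     -0.    ]] [1.0179 0.1584 1.597  0.     1.3862 1.2529] 0.014411699805796348 [ 0.1331  1.0177 -0.0356]
[0.6289 0.2152 0.128 ] [215.941   86.5912 499.6251]
-0.00681685238442295
```

View pics/s1.png

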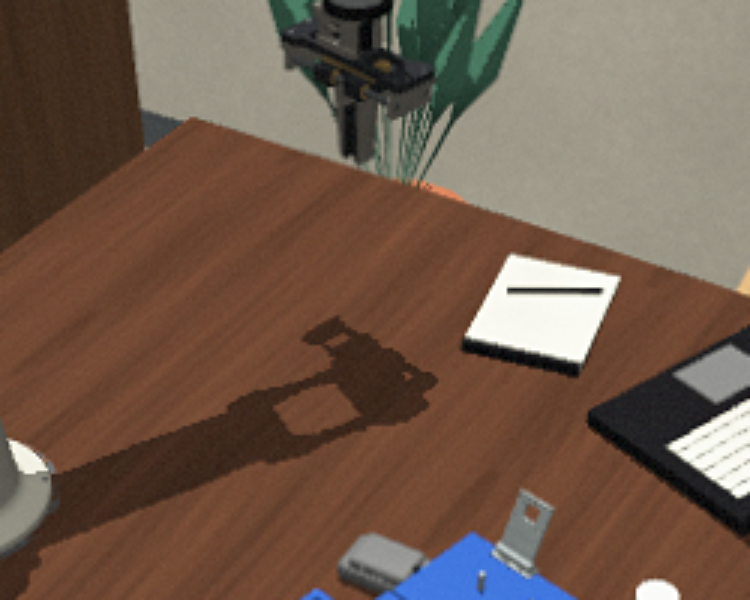

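The picture shows the gripper body's long side lying along the jaw direction. Gripping the front bar across x would therefore foul the raised lid, so I'll grip one of the bar's legs later. First the hasp.

arm_command:
  moves:
    - [[18,0,41.6,0,0],[18,0,41.6,0,0],[18,0,41.6,0,0],[18,0,41.6,0,0],[18,0,41.6,0,0],[18,0,41.6,0,0],[18,0,41.6,0,0],[18,0,41.6,0,0],[18,0,41.6,0,0],[18,0,41.6,0,0],[18,0,41.6,0,0],[18,0,41.6,0,0],[0,20,0,0,0],[0,30,0,0,0],[0,25,0,0,0],[0,11,0,0,0],[0,0,0,0,0]]

```text
t: 4.15
position: [0.6291, 0.2177, 0.1266]
tcp_rot: [[-0.226, -0.004, 0.974], [-0.974, -0.001, -0.226], [0.001, -1.0, -0.004]]
force: [0.4, -0.7, -0.2]
width: 0.0005
```

```bash
cat > st.py <<'E'
from rig import arm
import numpy as np,cv2,sys
from h import *
np.set_printoptions(precision=4,suppress=True)
s=arm.sense();c=np.load('fit.npy')
p=s['position'];k,q=np.cos(c[2]),np.sin(c[2]);dx,dy=p[0]-c[0],p[1]-c[1]
print(s['t'],'case-frame TCP mm',1000*np.array([k*dx+q*dy,-q*dx+k*dy,p[2]]),'F',s['force'],'w',s['width'])
n=sys.argv[1]
T=arm.capture('top')['color'][145:305,165:395,::-1];S=arm.capture('scene')['color'][110:310,250:450,::-1]
cv2.imwrite(f'pics/{n}.png',np.hstack([cv2.resize(T,(400,278),interpolation=2),cv2.resize(S,(278,278),interpolation=2)]) if len(sys.argv)<3 else cv2.resize(S if sys.argv[2]=='s' else T,None,fx=3,fy=3,interpolation=2))
E
python3 st.py a1 s
```

```text
4.15 case-frame TCP mm [-40.3527 227.4685 126.5555] F [ 0.4047 -0.6811 -0.1533] w 0.0005447088870478082
```

View pics/a1.png

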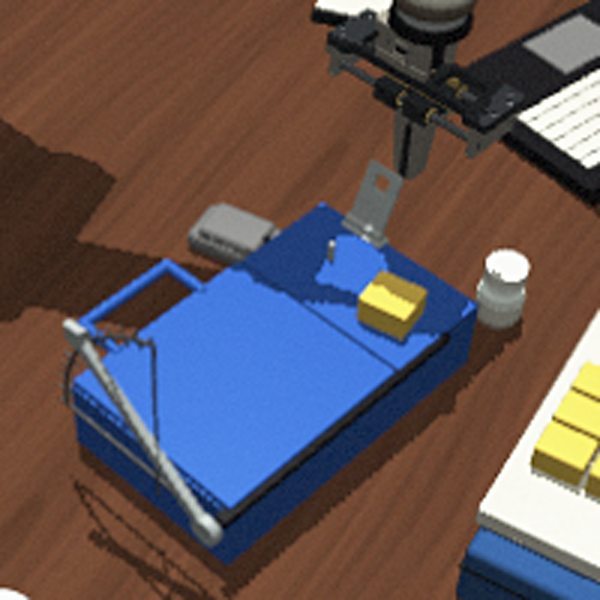

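arm_command:
  moves:
    - [[9,0,0,0,0],[9,0,0,0,0],[6,0,0,0,0],[6,0,0,0,0],[6,0,0,0,0],[6,0,0,0,0],[6,0,0,0,0],[6,0,0,0,0],[6,1,0,0,0],[6,2,0,0,0],[5,3,0,0,0],[4.5,3,0,0,0],[4,4,0,0,0],[3,4,0,0,0],[1,4,0,0,0],[0.5,3,0,0,0],[0,0,0,0,0]]

```text
t: 5.95
position: [0.611, 0.1359, 0.104]
tcp_rot: [[-0.227, -0.001, 0.974], [-0.974, -0.0, -0.227], [0.0, -1.0, -0.001]]
force: [0.1, -0.4, 0.5]
width: 0.0004
```

```bash
python3 st.py a2 s
```

```text
5.95 case-frame TCP mm [-39.4655 143.7613 103.9602] F [ 0.0793 -0.4476  0.506 ] w 0.0004120477660502686
```

View pics/a2.png

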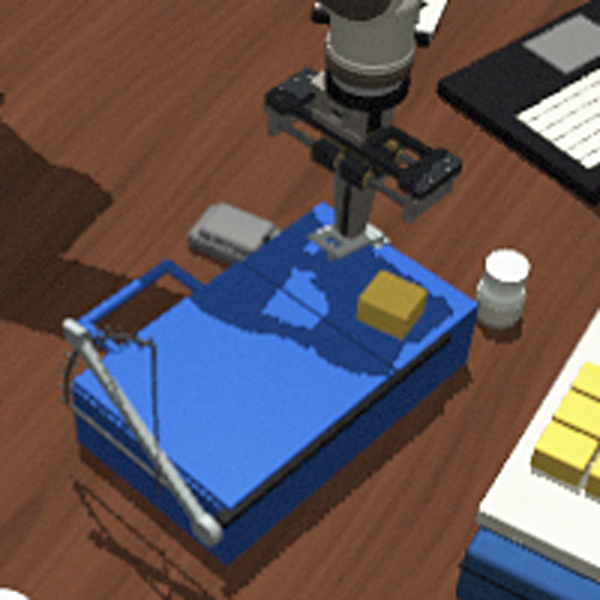

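The hasp has swung over the stud and is nearly flat under the fingers at (345,238). Next I press it down.

arm_command:
  moves:
    - [[0.5,3,0,0,0],[0.5,3,0,0,0],[0,2,0,0,0],[0,1,0,0,0],[0,1,0,0,0],[0,1,0,0,0],[0,0,0,0,0],[0,0,0,0,0]]

```text
t: 6.85
position: [0.611, 0.135, 0.0943]
tcp_rot: [[-0.227, -0.0, 0.974], [-0.974, -0.0, -0.227], [0.0, -1.0, -0.0]]
force: [-1.9, -0.8, 6.0]
width: 0.0004
```

```bash
python3 st.py a3 s
```

```text
6.85 case-frame TCP mm [-39.2299 142.8513  94.329 ] F [-1.9026 -0.8172  6.0249] w 0.00036953297251152514
```

View pics/a3.png

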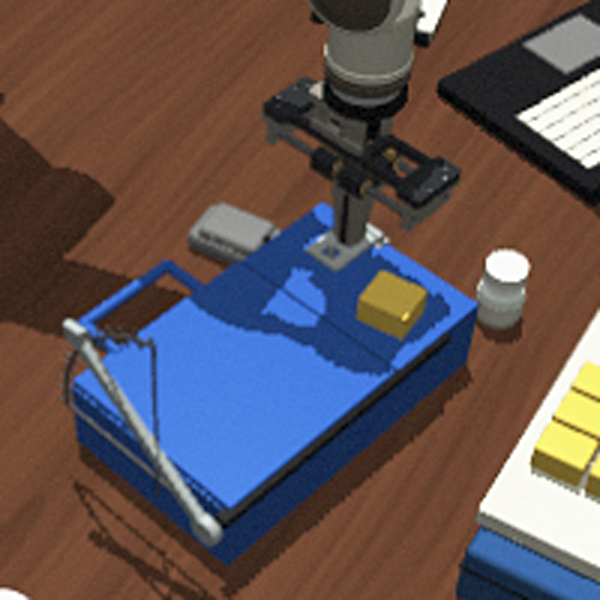

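arm_command:
  moves:
    - [[0,1,0,0,0],[0,1,0,0,0],[0,0,0,0,0],[0,-2,0,0,0],[0,-15,0,0,0],[0,-30,0,0,0],[0,-24,0,0,0],[18.5,0,-10.4,0,0],[18.5,0,-10.4,0,0],[18.5,0,-10.4,0,0],[18.5,0,-10.4,0,0],[18.5,0,-10.4,0,0],[18.5,0,-10.4,0,0],[18.5,0,-10.4,0,0],[18.5,0,-10.4,0,0],[0,0,0,0,0]]

```text
t: 8.55
position: [0.4957, 0.0088, 0.1631]
tcp_rot: [[-0.229, 0.0, 0.973], [-0.973, -0.0, -0.229], [0.0, -1.0, 0.0]]
force: [-0.5, 0.7, -0.3]
width: 0.0001
```

```bash
python3 st.py a4 s
python3 - <<'E'
from rig import arm
import numpy as np
for c in('top','scene'):
    for l in('hasp','hasp_tip','lid_bar'):
        for r in arm.recognise(l,c)[:1]:print(c,l,np.round(r['location'],4),round(r['confidence'],2))
from h import *
print(cw((-.04,.100,.094),np.load('fit.npy')))
E
```

```text
8.55 case-frame TCP mm [-123.0276   -6.2116  163.0987] F [-0.5151  0.6641 -0.3493] w 9.402616044829867e-05
top hasp [ 0.6196 -0.4224  0.1796] 0.32
top lid_bar [ 0.6004 -0.0862  0.0823] 0.8
scene hasp [0.6139 0.1329 0.0941] 0.62
scene hasp_tip [0.6069 0.1332 0.0953] 0.72
scene lid_bar [ 0.6042 -0.0735  0.0881] 0.79
[[0.60060688 0.09343068 0.094     ]]
```

View pics/a4.png

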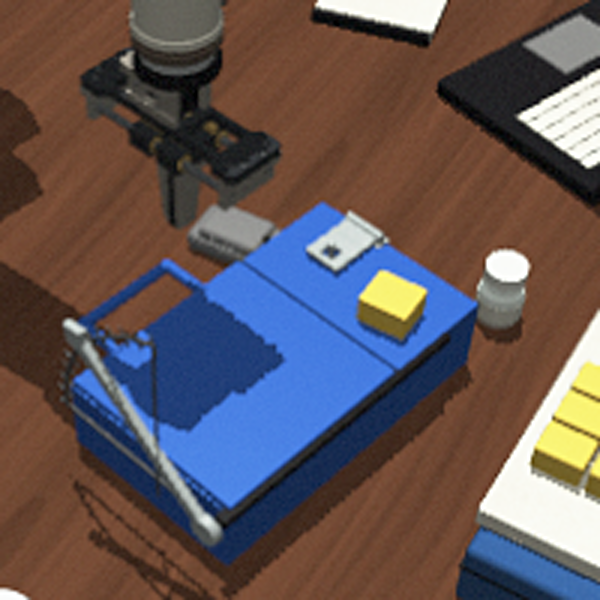

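The hasp lies flat with the stud through its slot at (333,250), and the fingers met its stop at 94 mm. Now I turn for the bar.

arm_command:
  moves:
    - [[0,0,0,-0.1428,50],[0,0,0,-0.1428,50],[0,0,0,-0.1428,50],[0,0,0,-0.1428,50],[0,0,0,-0.1428,50],[0,0,0,-0.1428,50],[0,0,0,-0.1428,50],[0,0,0,-0.1428,50],[0,0,0,-0.1428,50],[0,0,0,-0.1428,50],[0,0,0,-0.1428,50],[0,20,0,0,50],[0,20,0,0,50],[0,0,0,0,50]]

```text
t: 10.35
position: [0.4944, 0.0106, 0.1199]
tcp_rot: [[0.974, -0.006, 0.227], [-0.227, 0.001, 0.974], [-0.006, -1.0, 0.0]]
force: [-0.4, -0.1, -1.0]
width: 0.05
```

```bash
python3 st.py a5 s
python3 - <<'E'
from rig import arm
import cv2,numpy as np
from h import *
np.set_printoptions(precision=4,suppress=True)
c=np.load('fit.npy');d=arm.capture('wrist');print(arm.sense()['tcp_rot'])
im=d['color'][:,:,::-1].copy()
P=[(-.145,-.005,.085),(-.145,-.06,.085),(-.145,-.115,.085),(-.1,-.005,.085),(-.1,.048,.088),(-.1,-.115,.085),(-.122,-.005,.085)]
for u in proj(d,cw(P,c)): print(u); cv2.circle(im,tuple(int(v) for v in u),4,(0,0,255),1)
cv2.imwrite('pics/w5.png',im)
E
```

```text
10.35 case-frame TCP mm [-124.7166   -4.7386  119.9018] F [-0.4426 -0.1097 -1.0464] w 0.050004295615594094
[[ 0.974   0.001   0.2267]
 [-0.2267 -0.0002  0.974 ]
 [ 0.001  -1.      0.    ]]
[320.1391 226.6225]
[224.1594 226.7435]
[130.422  226.9267]
[320.2163 299.3322]
[409.0541 301.1379]
[140.1313 298.5985]
[320.1795 264.7756]
```

View pics/a5.png

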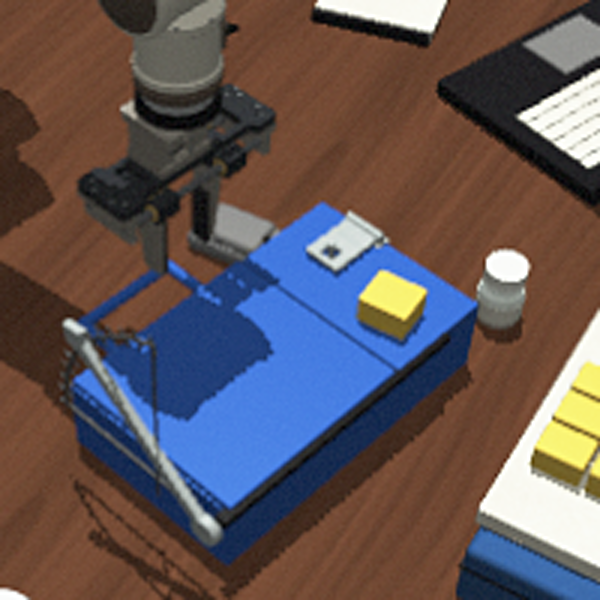

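View pics/w5.png

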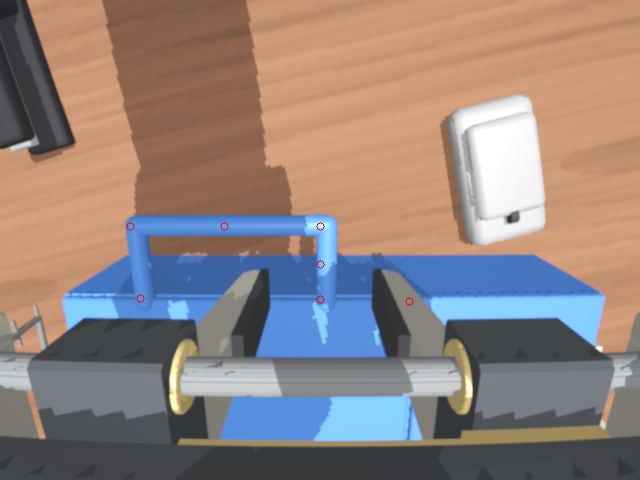

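The wrist view shows the leg at (327,265), about 4 mm to +y of the fit, with the fingers centred at column 321. I'll shift +3 mm, descend and close.

arm_command:
  moves:
    - [[2,0,3,0,50],[0,12,0,0,50],[0,14,0,0,50],[0,14,0,0,50],[0,9,0,0,50],[0,5,0,0,50],[0,0,0,0,50],[0,0,0,0,50]]

```text
t: 11.3
position: [0.4994, 0.0122, 0.0688]
tcp_rot: [[0.974, 0.0, 0.227], [-0.227, -0.0, 0.974], [0.0, -1.0, -0.0]]
force: [-0.2, -0.3, 0.3]
width: 0.0496
```

```bash
python3 st.py a6 s
python3 - <<'E'
from rig import arm
import cv2
cv2.imwrite('pics/w6.png',arm.capture('wrist')['color'][:,:,::-1])
E
```

```text
11.3 case-frame TCP mm [-120.2351   -2.0283   68.8005] F [-0.2471 -0.314   0.3079] w 0.04962992767194912
```

View pics/w6.png

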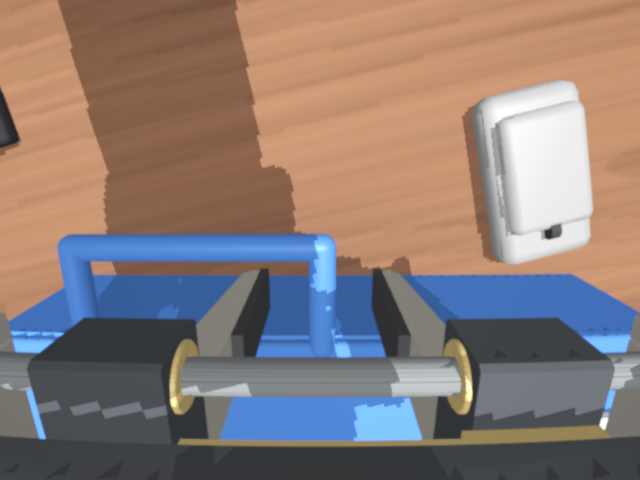

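arm_command:
  moves:
    - [[-2,3,0,0,50],[0,0,0,0,0],[0,0,0,0,0],[0,0,0,0,0],[0,0,0,0,0],[0,0,0,0,0],[0,0,0,0,0]]
  force: 20

```text
t: 12.15
position: [0.4973, 0.0133, 0.0656]
tcp_rot: [[0.974, 0.0, 0.227], [-0.227, 0.001, 0.974], [0.0, -1.0, 0.001]]
force: [0.6, 3.2, -0.1]
width: 0.0115
```

```bash
python3 st.py a7 s
python3 - <<'E'
import numpy as np
r=222.;a=np.linspace(0,.6,14);print(np.round(np.c_[np.diff(r*(1-np.cos(a))),-np.diff(r*np.sin(a))],1).tolist())
E
```

```text
12.15 case-frame TCP mm [-122.4651   -1.4198   65.6402] F [ 0.6118  3.1787 -0.1093] w 0.0114887763145996
[[0.2, -10.2], [0.7, -10.2], [1.2, -10.2], [1.6, -10.1], [2.1, -10.0], [2.6, -9.9], [3.0, -9.8], [3.5, -9.6], [3.9, -9.5], [4.3, -9.3], [4.8, -9.1], [5.2, -8.8], [5.6, -8.6]]
```

Gripped: the opening reads 11.5 mm on the 12 mm bar. I'll lift along the arc to about 0.4 rad first and check.

arm_command:
  moves:
    - [[0.1,-5,0,0,0],[0.2,-5.2,0,0,0],[0.6,-10.2,0,0,0],[1.2,-10.2,0,0,0],[1.6,-10.1,0,0,0],[2.1,-10,0,0,0],[2.6,-9.9,0,0,0],[3,-9.8,0,0,0],[3.5,-9.6,0,0,0],[3.9,-9.5,0,0,0],[0,0,0,0,0],[0,0,0,0,0]]

```text
t: 13.45
position: [0.5153, 0.0091, 0.1553]
tcp_rot: [[0.974, -0.001, 0.227], [-0.227, 0.001, 0.974], [-0.001, -1.0, 0.001]]
force: [1.6, 4.9, -3.1]
width: 0.0113
```

```bash
python3 st.py a8 s
```

```text
13.45 case-frame TCP mm [-103.9798   -1.4562  155.2557] F [ 1.5569  4.9078 -3.07  ] w 0.011281815996663532
```

View pics/a8.png

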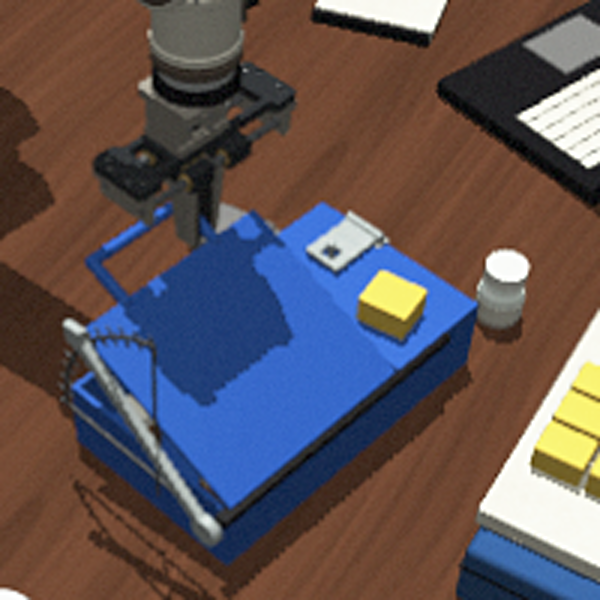

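The lid is rising with the grip, and the forces are small. On to about 0.64 rad, then I'll fit the lid edge against the pointer.

Run:
```python
import numpy as np
r=222.;a=np.linspace(.415,.645,7);print(np.round(np.c_[np.diff(r*(1-np.cos(a))),-np.diff(r*np.sin(a))],1).tolist())
```

```text
[[3.6, -7.7], [3.9, -7.6], [4.2, -7.4], [4.4, -7.3], [4.7, -7.1], [5.0, -6.9]]
```

arm_command:
  moves:
    - [[3.6,-7.7,0,0,0],[3.9,-7.6,0,0,0],[4.2,-7.4,0,0,0],[4.5,-7.3,0,0,0],[4.8,-7.0,0,0,0],[5,-6.9,0,0,0],[0,0,0,0,0],[0,0,0,0,0],[0,0,0,0,0]]

```text
t: 14.45
position: [0.5403, 0.0033, 0.1989]
tcp_rot: [[0.974, -0.002, 0.227], [-0.227, 0.002, 0.974], [-0.002, -1.0, 0.001]]
force: [-0.0, 4.6, -0.9]
width: 0.0115
```

```bash
python3 st.py a9 s
python3 - <<'E'
from rig import arm
import cv2
for c,(y,x) in dict(scene=(175,255),top=(160,260)).items():
    im=arm.capture(c)['color'][:,:,::-1];cv2.imwrite(f'pics/{c}9.png',im)
    z=im[y:y+130,x:x+140];cv2.imwrite(f'pics/{c}9z.png',cv2.resize(z,None,fx=4.5,fy=4.5,interpolation=2))
E
```

```text
14.45 case-frame TCP mm [-78.4112  -1.4174 198.8648] F [-0.0328  4.5803 -0.9188] w 0.011481603533159824
```

View pics/scene9z.png

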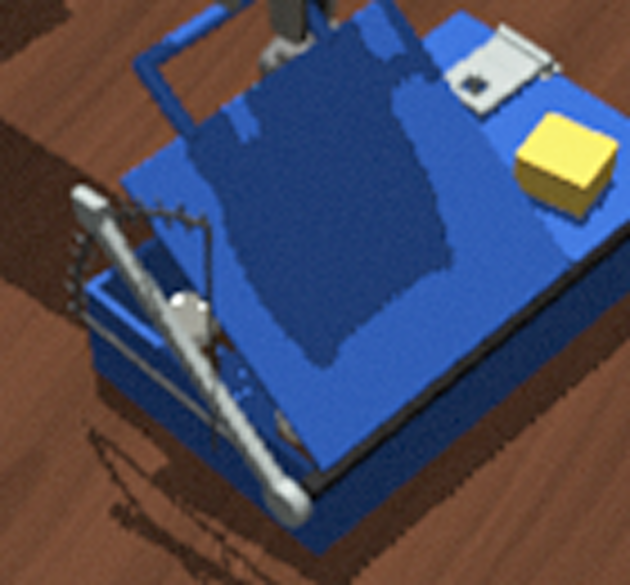

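View pics/top9z.png

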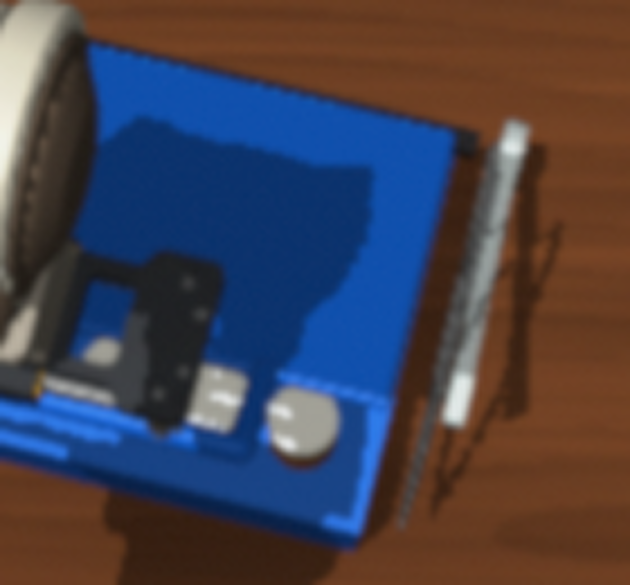

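```bash
cat > ang.py <<'E'
from rig import arm
import numpy as np,cv2,sys
from scipy.ndimage import map_coordinates
from scipy.optimize import least_squares
from h import *
np.set_printoptions(precision=3,suppress=True,linewidth=150)
c=np.load('fit.npy')[:3]
def L(x,y,z,a): # lid-frame pt -> world ; x neg toward front
    x=np.asarray(x,float);return cw(np.c_[.1+x*np.cos(a)+z*np.sin(a),np.full_like(x,y),.085-x*np.sin(a)+z*np.cos(a)],c)
def run(cam,a0l):
    d=arm.capture(cam);im=cv2.GaussianBlur(d['color'],(0,0),.6).astype(float)
    out={}
    for nm,y,z,rr,a0 in(('ptr',-.196,0,np.linspace(.05,.19,29),.685),('lid',-.168,.003,np.linspace(.04,.192,31),a0l)):
        p=proj(d,L(-rr,y,z,a0));t=p[-1]-p[0];t/=np.linalg.norm(t);n=np.array([-t[1],t[0]])
        k=np.arange(-5,5.01,.25);obs=[];
        for q in p:
            g=q+k[:,None]*n
            v=np.array([map_coordinates(im[:,:,i],[g[:,1],g[:,0]],order=1) for i in range(3)]).T
            if nm=='ptr':
                w=np.clip(v[:,0]-90,0,None)*(v[:,0]>v[:,2]*.8); obs.append((w*k).sum()/w.sum() if w.sum()>0 else np.nan)
            else:
                f=v[:,2]; gr=np.gradient(f); i=np.argmax(np.abs(gr)); obs.append(k[i])
        obs=np.array(obs);ok=np.isfinite(obs)
        J=((proj(d,L(-rr,y,z,a0+.01))-p)@n)/.01
        def f(v,free):return (J*v[0]+(v[1] if free else 0)-obs)[ok]
        r=[least_squares(f,[0,0],args=(fr,),loss='soft_l1',f_scale=.3).x for fr in(0,1)]
        print(cam,nm,'px/rad at end %.0f'%J[-1],'a(no off) %.3f  a(off) %.3f off %.2f'%(a0+r[0][0],a0+r[1][0],r[1][1]));print(obs)
if __name__=='__main__':
    for cam in('scene','top'): run(cam,float(sys.argv[1]))
E
python3 ang.py .644
```

```text
scene ptr px/rad at end 31 a(no off) 0.766  a(off) 0.685 off 1.77
[1.677 1.598 1.627 1.674 1.719 1.957 1.462 1.441 1.731 1.899 1.803 2.344 2.665 2.818 2.975 2.92  3.339 1.991 1.959 1.405 1.397 1.262 1.289 1.45
 1.544 1.729 1.728 1.777 2.197]
scene lid px/rad at end 33 a(no off) 0.675  a(off) 0.625 off 1.13
[1.   1.   1.   1.   1.   1.   1.25 1.   1.   0.75 0.75 0.25 0.5  0.5  1.   0.5  0.   4.   0.5  0.5  0.75 0.5  0.75 0.75 0.5  0.75 0.75 5.   1.75
 0.   0.25]
top ptr px/rad at end -5 a(no off) 0.846  a(off) 0.821 off -0.08
[-0.153 -0.126 -0.02  -0.065 -0.486 -0.6   -0.629 -0.772 -0.467 -0.069  0.226  0.182 -0.228 -0.321 -0.417 -0.746 -0.77  -0.639 -0.977 -1.261 -1.287
 -1.2   -1.018 -0.743 -0.683 -0.579 -0.324 -0.207 -0.108]
top lid px/rad at end -0 a(no off) 8.161  a(off) 0.704 off -0.58
[-0.75 -0.5  -0.5  -0.75 -0.25 -0.75 -0.75 -0.5  -0.75 -0.75 -0.5  -0.5  -0.25 -0.5  -0.75 -0.5  -0.5  -0.25 -0.5  -0.75 -0.25 -0.75 -0.75 -0.5
 -0.75 -0.5  -0.75 -0.5  -0.5  -0.75 -0.5 ]
```

Run:
```python
from rig import arm
import cv2,numpy as np
from ang import *
ims=[]
for cam,a in(('scene',.685),('top',.685)):
    d=arm.capture(cam);im=d['color'][:,:,::-1]
    for nm,P in(('tip',L([-.21],-.196,0,.685)),('lid',L([-.2],-.168,.003,.644))):
        u=proj(d,P)[0];x,y=np.round(u).astype(int)-15
        z=cv2.resize(im[y:y+30,x:x+30],None,fx=13,fy=13,interpolation=0)
        v=((u-[x,y]+.5)*13).astype(int);cv2.drawMarker(z,tuple(int(k) for k in v),(0,0,255),0,12)
        J=[(proj(d,L([-.21 if nm=='tip' else -.2],-.196 if nm=='tip' else -.168,0,q))[0]) for q in(.68,.69)]
        print(cam,nm,u,'origin',x,y,'J',(J[1]-J[0])*100)
        ims.append(z)
cv2.imwrite('pics/tips.png',cv2.resize(np.vstack([np.hstack(ims[:2]),np.hstack(ims[2:])]),(600,600)))
```

```text
scene tip [271.244 217.559] origin 256 203 J [ 30.957 -16.242]
scene lid [281.217 215.413] origin 266 200 J [ 30.779 -15.677]
top tip [360.773 253.437] origin 346 238 J [ 23.544 -83.563]
top lid [346.395 248.425] origin 331 233 J [ 20.153 -79.804]
```

View pics/tips.png

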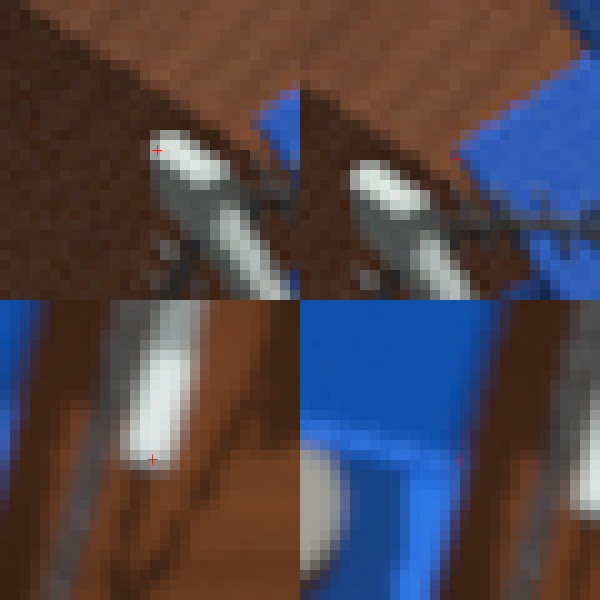

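Run:
```python
from rig import arm
import cv2,numpy as np
from ang import *
from scipy.ndimage import map_coordinates as mc
for cam in('top','scene'):
    im=arm.capture(cam);d=im;im=im['color'].astype(float)
    for nm,y,z,a,rr in(('ptr',-.196,0,.685,np.arange(.198,.2181,.001)),('lid',-.172,0,.643,np.arange(.18,.2201,.002)),('lid-in',-.160,.003,.643,np.arange(.18,.2201,.002))):
        p=proj(d,L(-rr,y,z,a))
        v=np.array([mc(im[:,:,i],[p[:,1],p[:,0]],order=1) for i in range(3)]).T
        print(cam,nm,p[0],p[-1]);print(np.c_[rr*1000,p[:,1],v].astype(int).tolist())
```

```text
top ptr [361.633 249.376] [360.189 256.191]
[[198, 249, 221, 227, 226], [199, 249, 221, 227, 226], [200, 250, 221, 227, 225], [201, 250, 220, 227, 225], [202, 250, 220, 226, 224], [203, 251, 220, 226, 224], [204, 251, 218, 225, 223], [205, 251, 217, 224, 222], [206, 252, 215, 222, 220], [207, 252, 206, 214, 212], [208, 252, 197, 204, 203], [209, 253, 184, 192, 189], [210, 253, 166, 170, 167], [211, 253, 147, 148, 144], [212, 254, 130, 126, 121], [213, 254, 117, 105, 98], [214, 254, 103, 84, 75], [215, 255, 94, 69, 57], [216, 255, 91, 61, 45], [217, 255, 88, 54, 34], [218, 256, 87, 50, 29]]
top lid [349.851 243.283] [346.397 257.28 ]
[[180, 243, 61, 37, 27], [182, 243, 60, 36, 29], [184, 244, 60, 37, 31], [186, 245, 61, 37, 31], [188, 246, 63, 37, 28], [190, 246, 63, 37, 25], [192, 247, 63, 38, 29], [194, 248, 62, 39, 36], [196, 248, 62, 41, 42], [198, 249, 62, 41, 43], [200, 250, 63, 40, 39], [202, 250, 62, 39, 34], [204, 251, 62, 41, 40], [206, 252, 63, 43, 46], [208, 252, 63, 44, 49], [210, 253, 63, 42, 45], [212, 254, 63, 40, 38], [214, 255, 63, 40, 36], [216, 255, 63, 41, 43], [2
[... 1641 characters left out ...]
 [212, 212, 118, 77, 55], [214, 211, 118, 76, 54], [216, 211, 117, 75, 54], [218, 210, 113, 72, 52], [220, 209, 112, 71, 50]]
scene lid-in [288.15  220.364] [278.982 207.127]
[[180, 220, 50, 83, 152], [182, 219, 47, 88, 170], [184, 219, 51, 92, 180], [186, 218, 51, 92, 177], [188, 217, 54, 94, 179], [190, 217, 47, 92, 182], [192, 216, 47, 92, 182], [194, 215, 47, 92, 182], [196, 215, 48, 94, 183], [198, 214, 45, 94, 185], [200, 213, 54, 95, 182], [202, 213, 80, 91, 150], [204, 212, 106, 80, 86], [206, 211, 116, 72, 50], [208, 211, 110, 69, 46], [210, 210, 111, 70, 49], [212, 209, 114, 73, 51], [214, 209, 117, 77, 55], [216, 208, 117, 76, 54], [218, 207, 114, 74, 53], [220, 207, 110, 70, 50]]
```

Pointer and lid measured in the same two pictures: the pointer is at about 0.681 rad and the lid at about 0.643, which agrees with the kinematics. I need another 0.038 rad.

arm_command:
  moves:
    - [[1.2,-1.7,0,0,0],[1.3,-1.7,0,0,0],[1.3,-1.7,0,0,0],[1.4,-1.6,0,0,0],[0,0,0,0,0],[0,0,0,0,0],[0,0,0,0,0],[0,0,0,0,0],[0,0,0,0,0]]

```text
t: 15.85
position: [0.5451, 0.0022, 0.2053]
tcp_rot: [[0.974, -0.002, 0.227], [-0.227, 0.002, 0.974], [-0.002, -1.0, 0.001]]
force: [0.5, 4.5, -1.2]
width: 0.0112
```

```bash
python3 st.py b1 s; python3 ang.py .681 | grep a\(
python3 - <<'E'
from rig import arm
import numpy as np
from ang import *
from scipy.ndimage import map_coordinates as mc
print('qd',arm.sense()['qd'])
for cam in('top','scene'):
    d=arm.capture(cam);im=d['color'].astype(float)
    cv2.imwrite(f'pics/{cam}b.png',d['color'][:,:,::-1])
    for nm,y,z in(('ptr',-.196,0),('lid',-.160,.003),('lid2',-.15,.003)):
        rr=np.arange(.185,.2181,.001)
        if nm=='ptr':rr+=.010
        p=proj(d,L(-rr,y,z,.681))
        v=np.array([mc(im[:,:,i],[p[:,1],p[:,0]],order=1) for i in range(3)]).T
        g=np.abs(np.diff(v,axis=0)).sum(1);i=np.argmax(g);print(cam,nm,1000*rr[i]+.5); 
        print(np.c_[rr*1000,v].astype(int)[8:24].tolist())
E
```

```text
15.85 case-frame TCP mm [-73.3886  -1.4021 205.3238] F [ 0.4615  4.5254 -1.1786] w 0.011192445212278922
scene ptr px/rad at end 31 a(no off) 0.767  a(off) 0.686 off 1.76
scene lid px/rad at end 33 a(no off) 0.713  a(off) 0.660 off 1.20
top ptr px/rad at end -5 a(no off) 0.849  a(off) 0.824 off -0.08
top lid px/rad at end -0 a(no off) 8.172  a(off) 0.466 off -0.60
qd [ 0.002 -0.     0.001  0.    -0.001  0.001]
top ptr 209.50000000000003
[[203, 218, 226, 223], [204, 217, 225, 223], [205, 215, 223, 221], [206, 207, 215, 213], [207, 197, 205, 203], [208, 185, 192, 190], [209, 167, 171, 168], [210, 148, 149, 145], [211, 131, 127, 121], [212, 117, 105, 98], [213, 103, 84, 74], [214, 93, 68, 56], [215, 90, 61, 45], [216, 88, 53, 35], [217, 86, 50, 29], [218, 86, 49, 28]]
top lid 200.5
[[193, 15, 78, 170], [194, 16, 78, 170], [195, 16, 78, 170], [196, 18, 80, 172], [197, 21, 83, 176], [198, 23, 86, 181], [199, 26, 90, 186], [200, 30, 95, 194], [201, 33, 99, 201], [202, 35, 102, 206], [203, 35, 102, 205], [204, 34, 101, 204], [205, 32, 98, 200], [206, 30, 95, 194], [207, 28, 91, 187], [208, 2
[... 703 characters left out ...]
24], [218, 60, 38, 25]]
scene lid 202.5
[[193, 46, 92, 177], [194, 46, 92, 176], [195, 45, 92, 176], [196, 45, 91, 177], [197, 44, 90, 177], [198, 45, 90, 178], [199, 47, 92, 179], [200, 52, 94, 180], [201, 64, 93, 169], [202, 82, 90, 147], [203, 100, 85, 119], [204, 111, 80, 87], [205, 116, 76, 63], [206, 118, 74, 50], [207, 116, 73, 48], [208, 112, 72, 49]]
scene lid2 203.5
[[193, 47, 91, 177], [194, 47, 92, 177], [195, 48, 93, 178], [196, 48, 92, 177], [197, 48, 92, 177], [198, 47, 93, 180], [199, 47, 95, 186], [200, 48, 98, 192], [201, 63, 97, 182], [202, 80, 96, 165], [203, 99, 93, 144], [204, 109, 84, 101], [205, 117, 78, 68], [206, 122, 77, 51], [207, 121, 77, 53], [208, 119, 77, 55]]
```

View pics/b1.png

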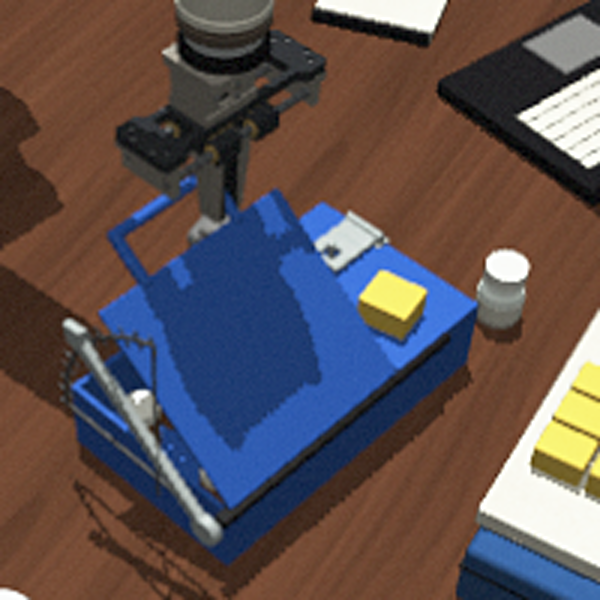

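View pics/topb.png

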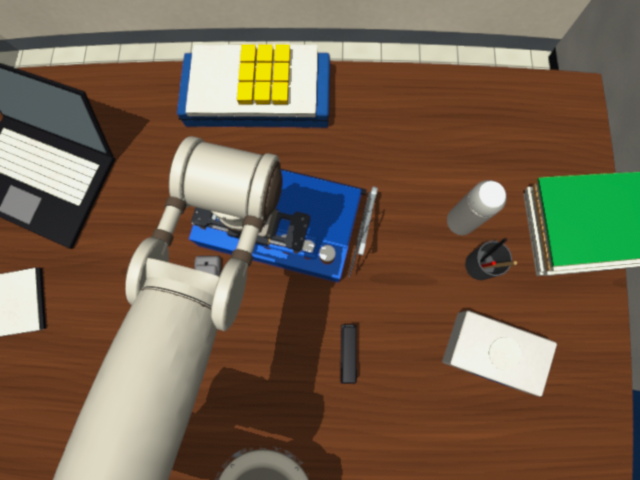

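Run:
```python
import cv2,numpy as np
a=cv2.imread('pics/scene0.png').astype(int);b=cv2.imread('pics/sceneb.png').astype(int)
print('tip shift px',cv2.phaseCorrelate(cv2.cvtColor(a[208:240,264:284].astype('uint8'),6).astype('float32'),cv2.cvtColor(b[208:240,264:284].astype('uint8'),6).astype('float32')))
from ang import *
d=arm.capture('scene')
# hasp flat check: project closed-hasp corners
P=cw([(-.06,.1,.094),(-.02,.1,.094),(-.02,.165,.094),(-.06,.165,.094),(-.04,.115,.106)],c)
z=b[180:260,330:420].astype('uint8').copy();z=cv2.resize(z,None,fx=7,fy=7,interpolation=2)
for u in proj(d,P):cv2.circle(z,tuple(int(v) for v in (u-[330,180]+.5)*7),4,(0,0,255),1)
cv2.imwrite('pics/hb.png',z)
```

```text
tip shift px ((-0.01879770194900665, 0.18956649921915947), 0.8405285518616438)
```

View pics/hb.png

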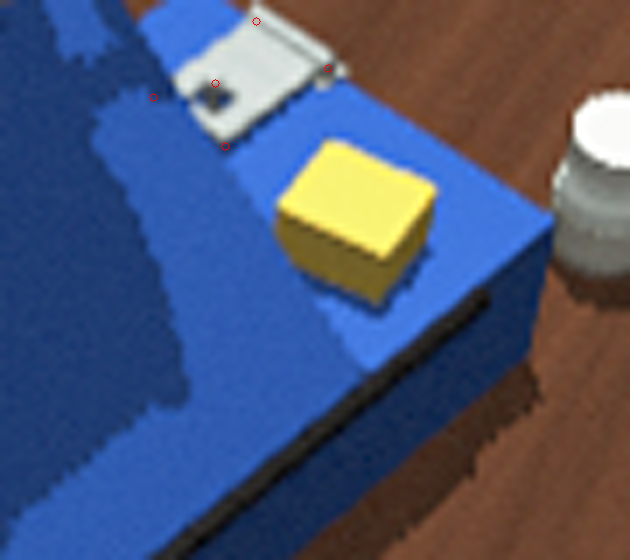

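The right-hand hasp corners match the closed pose at (226,146) and (328,68), and the left ones are behind the lid. The pointer has not moved (shift under 0.2 px), and the jar, carton and mouse stand where they were. Handing in while holding.

Run:
```python
from rig import arm
s=arm.sense();print(s['t'],s['position'],s['width']);print(arm.job_done())
```

```text
16.2 [0.54516215 0.00220505 0.20533552] 0.01164529653488688
the job is handed in; nothing more can be done
None
```

I swung the hasp down into its catch, then lifted the big lid into line with the gauge pointer. I handed the job in at 16.2 s with the fingers still holding the lid.

- **Hasp:** It lies flat with the stud through its slot. The fingers met its stop at 94 mm, with 6 N and rising. It stayed down after I let go, and its visible corners match the closed pose.
- **Lid:** I gripped one of the pull bar's side legs with 20 N, because gripping the front bar would have put the gripper body against the raised lid. The arm's motion gives a lid angle of 0.676 to 0.680 rad.
- **Pointer:** The pictures put it at about 0.68 rad (0.675 to 0.685). The lid corner and pointer tip agree with each other to about 0.005 rad in the top and scene views.
- **Disagreeing check:** Fitting only the edge lines in the scene view put the pointer 0.026 rad above the lid, or 0.054 rad without an offset term. That fit is weak at about 30 px/rad, and it had read the lid about 0.02 rad low before. I trusted the tip comparison instead.
- **Other things:** The pointer tip moved less than 0.2 px in the scene view. The bystanders look unmoved by eye; the arm hides most of the mouse, jar and carton in the last top view, but the jar and carton show in the last scene view. Measured tool forces stayed at a few newtons.

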